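# Roll the label reel into the labeller's bay

## Task

Roll the maroon label reel on its rim along the bench, turning it to face the way as needed, into the narrow reel bay of the labeller until it has passed over the yellow sill and stands fully home between sill and buffer, then leave it there. It must really roll all the way (not be lifted or dragged) and never lean over or fall flat; push gently at the end, so that the spring buffer is never pressed in to its end. Leave the teal reel, the carton and the bottle alone.

Things in the scene. Friction and masses are not known exactly. Their poses are not given: they have to be found in the camera images.
- reel: maroon label reel (0.35-0.7 kg) standing on its rim: 100 mm diameter, 26 mm wide; from each face a stub of 16 mm diameter sticks out 16 mm (58 mm over both). Origin at its centre; own y = axle, z starts up, towards the yellow stripe, and turns as it rolls. Runs on freely if pushed; tips beyond 14 deg of lean. Turn it by pinching the faces, roll it by pushing the stubs
- spare_reel: teal label reel, not to be moved; same size, pose and frame as the maroon one, 140 to 240 mm from it; the two may stand in either place
- bay: the labeller's reel bay, fixed; +x = inward, z up. Aluminium cheeks 32 mm high, 6 thick, 32 mm apart inside, x = -105 to 95 mm; bench as floor. Flanges 4 mm high to y = +-42. A yellow half-round sill 6 mm high lies across the gap; a reel pushed over it (2 to 4 N at the axle) drops in and stays, 4 mm play, before a black buffer. White labeller: x 165 to 335 mm, 200 wide, 185 high
- seat (a point): over the bay's origin, 50 mm above the bench, axes as the bay. Sill and buffer are 78 mm apart on one carriage (its grey block starts 27 mm behind the buffer's face, 60 wide, 74 high) clamped at a depth u of 0 to 45 mm, not measured: find it by feel. Along x from here: sill at u - 27 mm, seated reel's centre at u, face of the buffer at u + 51.5 mm
- mouth (a point): middle of the bay's mouth, 50 mm above the bench, 142 mm before point seat, where the flared lips are about 68 mm apart inside; they narrow to the 32 mm gap within 37 mm; axes as the bay
- buffer (a joint): how far the spring buffer (black rubber plate, 30 mm wide, 34 high, centre 50 mm up) is pressed in, m: 0 = out, 0.013 = its end. Starts to move at 2 N, then 0.5 N per mm; more than 0.011 counts as pressed to its end
- carton: maroon and gold carton, 62 x 62 x 140 mm, standing, loose; origin at the centre of its underside; leave alone
- bottle: amber bottle, 60 mm diameter, 170 mm high, standing, loose; origin at the centre of its underside; leave alone
There are look-alikes about, which are no part of the job. What is shaped like the reel but blue or orange is not meant.

How it is judged (in metres and radians):
On the way, in this order (a step that is already met when the one before it is completed fails the run):
1. the reel has rolled about half a turn (the stripe is down), still outside the bay (angle between reel's own z axis and vertical above 2.4 rad and horizontal distance between reel and seat above 0.08 m and angle between reel's own y axis and vertical between 1.45 and 1.69 rad).
2. it has rolled on to about three quarters of a turn (the stripe is in the upper half again), still outside its seat (angle between reel's own z axis and vertical below 1.55 rad and horizontal distance between reel and seat above 0.04 m and angle between reel's own y axis and vertical between 1.45 and 1.69 rad).
3. the reel is over the sill and seated in the bay (x of reel in the frame of seat between -0.0045 and 0.054 m and y of reel in the frame of seat between -0.006 and 0.006 m and height (world z) of reel between 0.046 and 0.0535 m and angle between reel's own y axis and vertical between 1.45 and 1.69 rad), for 0.2 s.
At the end, for the whole second after the job is handed in: the maroon reel stands upright (within 7 degrees) in the bay between sill and buffer: its centre from 4.5 mm before to 54 mm beyond site seat, within 6 mm sideways, down on the bench (centre below 53.5 mm), at rest, the buffer pressed less than 6 mm (all of step 3 and linear speed of reel below 0.02 m/s and angular speed of reel below 0.4 rad/s and value of joint buffer below 0.006 m); the robot touches nothing.
It fails at once if the reel leaned over by more than 25 degrees (angle between reel's own y axis and vertical below 1.134 rad or angle between reel's own y axis and vertical above 2.007 rad).
It fails at once if the reel was lifted off the bench by more than 14 mm (the sill is 6 mm) (height (world z) of reel above 0.064 m).
It fails at once if the spring buffer was pressed to its end (over 11 mm) (value of joint buffer above 0.011 m).
It fails at once if the teal reel was moved by more than 25 mm or knocked over (distance of spare_reel from where it was at the start of the episode above 0.025 m or angle between spare_reel's own y axis and vertical below 1.134 rad or angle between spare_reel's own y axis and vertical above 2.007 rad).
It fails at once if the carton or the bottle was moved by more than 25 mm (distance of any of carton, bottle from where it was at the start of the episode above 0.025 m).
It also fails if it takes over 64 s, if anything falls off the work surface, if the arm or the gripper's body presses on something with over 40 N, if the wrist force passes 120 N, or if a joint passes its speed limit or range.

## Robot

A 6-joint arm with a two-finger parallel gripper is mounted at the origin on the work surface. World frame = base frame: x ahead of the robot, y to its left, z up, the work surface at z = 0. Lengths are in mm, angles in rad, forces in N, time in s.
With the tool pointing down it reaches from about 400 to 925 mm from the base axis. Payload 12.5 kg.
Tool frame: the origin (TCP) lies on the mounting face of the last link; the fingertips stand 190 mm ahead of it and the grasp point (between the pads) lies 171 mm ahead of it; z points along the fingers, y is the line along which they close (so a half turn about z gives the same grasp; the last joint's range is limited). The gripper opens to 95 mm and grips with 3 to 60 N. Pads are 20 mm wide; open, the fingers measure 119 mm over their backs; the gripper's body (75 mm by 180 mm) begins 59 mm behind the grasp point.
Start: joints at [1.034, 0.491, 1.559, -0, 1.092, -0.106], TCP at [260.976, 567.905, 404.761] pointing down, gripper open.
Joint ranges: [-3.1, 3.1], [-0.84, 2.19], [0.05, 2.79], [-1.13, 4.28], [0.06, 2.93], [-2.69, 2.69]. Speed limits (rad/s): [2.22, 2.22, 2.79, 3.14, 3.14, 3.14].

## Interface

Orientations are given as [roll, pitch, yaw] about the fixed x, y, z axes, in that order (R = Rz(yaw) Ry(pitch) Rx(roll)).
In Python, from cell import * gives the robot as it stands.
- The arm moves only by the tool arm_command, never from a script. Its argument "rows" is a list that holds one entry, the list of rows, each a list of 7 numbers: the shift along the tool's x, y, z normalised to -1 to 1, where 1 is 0.15 m, then the turn, a rotation vector about the tool's x, y, z normalised to -1 to 1, where 1 is 360 degrees, then the opening, from -1 (shut) to 1 (fully open). A call has 1 to 10 rows; each row is the pose to reach, as a shift and turn from the pose commanded when the call began, along the tool's axes at that moment, turning the shorter way round; what a row does not reach only later rows make up. A row lasts 1/12 s, in which the tool goes at most 41.7 mm and 7.16 degrees, less where a joint would pass 70% of its speed; a pose out of reach is approached as far as the arm can. A call with a number of a shift or a turn outside -1 to 1 is refused whole. A call with a gripper value outside its range is refused whole. The fingers move at their own pace and stop on an object; the grip force is fixed at half the most. Time passes only in rows, so rows that repeat a pose let the fingers close. It gives the time, the measured TCP pose, the force, the opening and the grip force at its end, in the units of the state.
- state(): the state, without advancing time (a new reading comes with each control period).
- read_camera(name): name is "scene" or "top"; returns (picture, depth): 420x560x3 uint8, red, green, blue; 420x560 float32, mm along the optical axis (not along the pixel's ray), 0 where there is no reading.
- get_calibration(name): a dict with "camera_matrix" (3x3 intrinsics, pixels), "position" and "orientation" of the camera in the world. Camera axes: x right, y up, looking along -z (the intrinsics and any distortion apply to the point x, -y, -z); pixel columns grow to the right and rows downward; lengths in mm; the calibration is good to about 2 mm. A picture is of the moment at which its call begins. get_calibration takes no time and is no camera call.
- job_done(): hands the job in; it is judged then, once.
The state is a dict: "t": time; "joints": joint angles; "qvel": joint speeds; "tau": joint torques, N m; "eef_pos": TCP position; "tcp_rot": TCP orientation; "ft_force": force on the tool from outside, world axes, zero at the start; "moment": the same for the moment, N m; "opening": opening from 0.0 (shut) to 1.0 (fully open); "grip_force": force on a finger pad.
Only numpy, scipy, OpenCV 4.12 (cv2) and the standard library are available. Lean on these libraries where they do the work, as an engineer would, in place of code of your own. Each camera call takes 0.05 s, during which the arm holds its last target. There are 200 camera calls.

## Working session

There is one attempt and no reset: what is moved stays moved. The work goes in short steps, Python scripts to look and compute and a tool call to move; the robot and the scene stay as the last step left them, time stands still between calls to the robot, and variables do not carry over. Pictures are saved under pics/ and viewed, at most 10 in all, crops included, and the job is handed in when it is done.

Besides the shell and the picture viewer there is one more tool, called as name(argument=value, ...) on one line, values as JSON. arm_command: Moves the arm, as the interface text tells. Its arguments: {"type":"object","properties":{"rows":{"type":"array","items":{"type":"array","items":{"type":"array","items":{"type":"number","minimum":-1,"maximum":1}}}}},"required":["rows"]}

```bash
mkdir -p pics; ls; python3 - <<'E'
from cell import *
import cv2, numpy as np
for n in ("scene","top"):
    p,d=read_camera(n); np.savez(f"{n}0.npz",p=p,d=d)
    cv2.imwrite(f"pics/{n}0.png",p[:,:,::-1]); print(n,get_calibration(n))
print(state())
E
```

```text
pics
scene {'camera_matrix': array([[380.97518271,   0.        , 275.94239806],
       [  0.        , 380.97518271, 215.9172316 ],
       [  0.        ,   0.        ,   1.        ]]), 'position': array([1142.79326869,  473.61501714,  616.03460581]), 'orientation': array([9.11232769e-01, 7.13769639e-04, 2.24683540e+00])}
top {'camera_matrix': array([[535.70879319,   0.        , 285.32019664],
       [  0.        , 535.70879319, 207.76092466],
       [  0.        ,   0.        ,   1.        ]]), 'position': array([ 346.40540078,   17.80397945, 1318.0777663 ]), 'orientation': array([ 0.15888364,  0.02976543, -1.5893031 ])}
{'t': 0.1, 'joints': array([ 1.03439499e+00,  4.91488165e-01,  1.55935919e+00, -2.38537952e-05,
        1.09172390e+00, -1.05615693e-01]), 'qvel': array([-8.48049345e-04, -2.23323797e-03, -1.52185125e-03,  8.21484559e-04,
       -3.06598633e-05, -1.87447994e-03]), 'tau': array([ 2.28876379e-03, -6.13634920e+01, -2.58601803e+01,  6.94117346e-02,
        4.70292522e-02,  2.23464536e-05]), 'eef_pos': array([260.96901099, 567.88432479, 404.23710217]), 'tcp_rot': array([-3.14061728e+00, -8.21235004e-05,  2.71081797e+00]), 'ft_force': array([-0.24274059, -0.39843624, -0.47135147]), 'moment': array([-0.00245051, -0.02000027,  0.0251339 ]), 'grip_force': 0.0, 'opening': 0.9985076809218946}
```

View pics/scene0.png

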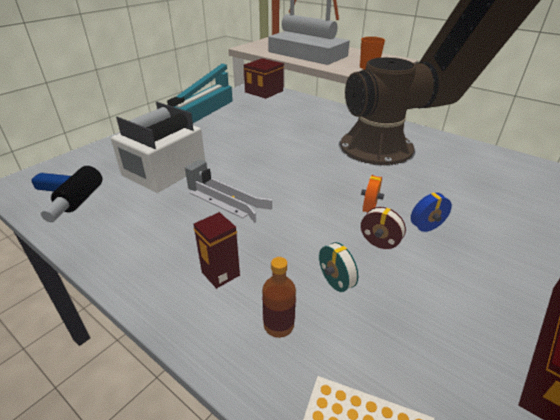

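View pics/top0.png

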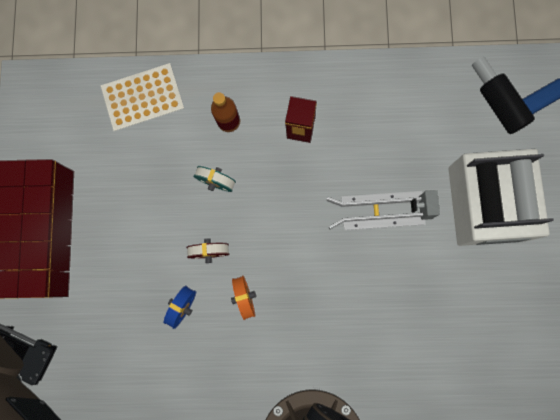

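The maroon reel is at scene (383,228) and top (208,250), and the teal one at scene (339,266) and top (214,178). The blue reel at top (179,307), the orange one at top (243,297) and the maroon cartons are look-alikes. The bay runs from its mouth at top (330,213) to its block at (430,204). I'll measure these next and check the reel in one crop.

```bash
cat > h.py <<'E'
from cell import *
import cv2, numpy as np
from scipy.spatial.transform import Rotation as R
def cloud(n,d):
    c=get_calibration(n); K=c["camera_matrix"]; v,u=np.mgrid[0:d.shape[0],0:d.shape[1]]
    P=np.stack([(u-K[0,2])/K[0,0]*d,-(v-K[1,2])/K[1,1]*d,-d],-1)
    return P@R.from_euler('xyz',c["orientation"]).as_matrix().T+c["position"]
def pix(n,P):
    c=get_calibration(n);K=c["camera_matrix"]
    q=(np.asarray(P,float)-c["position"])@R.from_euler('xyz',c["orientation"]).as_matrix()
    return K[0,2]-K[0,0]*q[...,0]/q[...,2], K[1,2]+K[1,1]*q[...,1]/q[...,2]
E
python3 - <<'E'
from h import *
C={}
for n in("scene","top"):
    f=np.load(n+"0.npz"); C[n]=(f["p"],cloud(n,f["d"]),f["d"])
    X=C[n][1]; print(n,"bench z",np.median(X[200:380:5,280:330:5,2]), "noread",(f["d"]==0).mean())
p,X,d=C["top"]
def box(r,lo,hi,name):
    u0,u1,v0,v1=r; Q=X[v0:v1,u0:u1].reshape(-1,3); Q=Q[(Q[:,2]>lo)&(Q[:,2]<hi)]
    (c,s,a)=cv2.minAreaRect(Q[:,:2].astype(np.float32)); print(name,len(Q),np.round(c,1),np.round(s,1),round(a,1),"z",np.round(np.percentile(Q[:,2],[2,50,98]),1)); return Q
for nm,r in dict(maroon=(180,236,232,268),teal=(188,242,160,198),orange=(225,262,272,325),blue=(160,200,282,332)).items():
    box(r,70,115,nm+" rim"); box(r,15,115,nm+" all")
box((325,440,185,232),22,40,"cheeks"); box((416,442,185,225),60,90,"block"); box((445,552,145,245),150,200,"labeller")
box((200,245,85,135),100,180,"bottle");box((280,320,92,145),120,150,"carton")
# scene cloud of the maroon reel
ps,Xs,_=C["scene"]
Q=Xs[200:252,355:410].reshape(-1,3);Q=Q[(Q[:,2]>15)&(Q[:,2]<115)];(c,s,a)=cv2.minAreaRect(Q[:,:2].astype(np.float32));print("maroon scene",c,s,a,Q[:,2].max())
# cheeks as lines
Q=X[185:232,325:440].reshape(-1,3);c=p[185:232,325:440].reshape(-1,3)
np.set_printoptions(suppress=True,precision=1)
k=(Q[:,2]>24)&(Q[:,2]<40); Q=Q[k]
for y in range(-340,-60,15):
    s=Q[abs(Q[:,1]-y)<4]; 
    if len(s): print(y,np.sort(s[:,0]))
hsv=cv2.cvtColor(p,cv2.COLOR_RGB2HSV);m=cv2.inRange(hsv,(18,120,120),(35,255,255));m[:, :325]=0;m[:,440:]=0;m[:185]=0;m[232:]=0
print("sill",X[m>0].mean(0),X[m>0].std(0))
cr=np.hstack([cv2.resize(p[150:340,150:270],None,fx=3,fy=3),cv2.resize(ps[165:305,310:460],None,fx=2.5,fy=2.5)[:570] if 0 else cv2.copyMakeBorder(cv2.resize(ps[165:305,310:460],None,fx=2.7,fy=2.7),0,570-378,0,0,0)])
cv2.imwrite("pics/crop1.png",cr[:,:,::-1])
E
```

```text
scene bench z 0.32491286788052776 noread 0.004102891156462585
top bench z 0.5327887328458019 noread 0.003907312925170068
maroon rim 459 [451.7 237.3] [27.5 92. ] 1.7 z [ 72.4  93.4 103.4]
maroon all 636 [452.3 236.9] [57.5 97.1] 3.8 z [ 37.1  88.  103.2]
teal rim 452 [624.9 221.2] [91.7 27.5] 69.6 z [ 72.2  93.4 103. ]
teal all 661 [624.9 222.4] [99.3 57. ] 48.5 z [ 29.   85.5 102.6]
orange rim 482 [341.4 153.6] [91.8 28.3] 14.2 z [ 73.   93.4 103.3]
orange all 677 [341.1 153.9] [98.5 58.7] 17.4 z [ 33.8  87.5 102.7]
blue rim 520 [322.6 302.7] [28.2 91.3] 60.6 z [ 72.   92.4 102.9]
blue all 768 [322.3 303.1] [58.2 99.4] 61.5 z [ 27.   84.4 102.5]
cheeks 599 [ 549.6 -175.5] [ 75.6 252.4] 4.5 z [23.6 31.9 37.6]
block 375 [ 551.2 -281.5] [60.4 54. ] 0.9 z [63.6 73.7 79.2]
labeller 3282 [ 558.5 -436.6] [147.4 150.2] 2.5 z [153.6 174.5 187.2]
bottle 535 [782.1 193. ] [52.8 57.7] 21.7 z [102.2 122.5 173.4]
carton 788 [760.   10.3] [62.4 63.9] 77.6 z [123.4 140.1 145. ]
maroon scene (420.68896484375, 200.08120727539062) (189.01998901367188, 89.44854736328125) 47.49525451660156 101.346992275
[... 1338 characters left out ...]
1 566.2]
-130 [521.9 522.1 522.2 523.9 524.2 524.3 525.8 526.2 526.6 560.  560.1 560.8
 560.8 562.  563.4 563.5 565.1 565.1 565.3 565.5]
-115 [521.7 521.7 522.  523.8 524.  524.1 525.  526.1 526.3 526.8 559.7 559.9
 560.7 560.7 561.4 563.3 563.4 564.1]
-100 [520.7 520.7 521.9 521.9 522.  522.  524.2 524.6 524.6 524.9 526.8 558.2
 559.1 559.3 562.  562.  562.1 563.5 563.7 564.8]
-85 [516.3 517.5 517.6 520.1 520.1 520.3 520.5 521.8 522.  522.  522.2 524.6
 524.8 559.1 559.2 559.3 561.6 562.  562.2 563.7 564.5 564.6]
-70 [508.5 510.4 510.9 511.2 513.  513.1 513.2 515.4 515.5 565.  565.5 565.6
 566.5 567.  567.  567.1 568.6 568.8 568.9 569.6 571.3 571.5]
sill [ 547.7 -170.6    5.6] [8.  3.  3.1]
```

View pics/crop1.png

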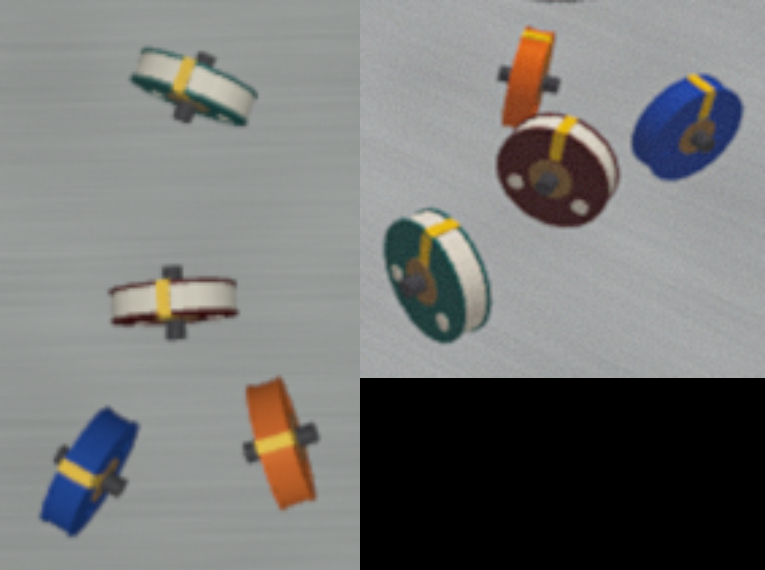

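The crops confirm the maroon reel, with a maroon face, white tread and the stripe up, at top (208,250). It stands at about (452,237) and faces roughly along -y. The bay axis is x ≈ 542.6+0.047·(-100-y), and the sill is at y ≈ -171. I'm moving above and behind the reel now.

arm_command(rows=[[[-0.33,-0.22,0.07,0,0,0,0.2],[-0.67,-0.45,0.13,0,0,0,0.2],[-1,-0.67,0.2,0,0,0,0.2],[-1,-0.67,0.2,0,0,0,0.2],[-1,-0.67,0.2,0,0,0,0.2]]])

```text
t: 0.52
eef_pos: [356.8, 410.6, 373.8]
tcp_rot: [-3.14, -0.0, 2.709]
ft_force: [0.8, -0.1, 0.4]
opening: 0.704
grip_force: 0.0
```

arm_command(rows=[[[-0.2,-0.14,0.04,0,0,0.02,0.2],[-0.4,-0.27,0.08,0,0,0.04,0.2],[-0.6,-0.4,0.12,0,0,0.06,0.2],[-0.8,-0.54,0.16,0,0,0.08,0.2],[-1,-0.67,0.2,0,0,0.1,0.2],[-1,-0.67,0.2,0,0,0.12,0.2],[-1,-0.67,0.2,0,0,0.14,0.2],[-1,-0.67,0.2,0,0,0.16,0.2],[-1,-0.67,0.2,0,0,0.1767,0.2],[-1,-0.67,0.2,0,0,0.1767,0.2]]])

```text
t: 1.35
eef_pos: [449.7, 259.8, 344.5]
tcp_rot: [-3.141, 0.0, 1.595]
ft_force: [-0.8, 0.0, -0.2]
opening: 0.604
grip_force: 0.0
```

```bash
cat >> h.py <<'E'
def go(x,y,z,yaw):  # tool-axis numbers of a move from the measured pose
    s=state(); Rt=R.from_euler('xyz',s["tcp_rot"]); d=np.array([x,y,z])-s["eef_pos"]
    T=R.from_euler('xyz',[np.pi,0,np.radians(yaw)])
    print("t",round(s["t"],2),"pos",s["eef_pos"].round(1),"yaw",np.degrees(s["tcp_rot"][2]).round(2),"F",s["ft_force"].round(2),"open",round(s["opening"]*95,1),"grip",round(s["grip_force"],1))
    print("row",(Rt.inv().apply(d)/150).round(4),((Rt.inv()*T).as_rotvec()/2/np.pi).round(4))
E
python3 -c "
from h import *
go(451.3,259,230,91.7)"
```

```text
t 1.35 pos [449.7 259.8 344.5] yaw 91.4 F [-0.79  0.04 -0.21] open 57.4 grip 0.0
row [-0.0059  0.0109  0.7636] [-0.0001  0.     -0.0008]
```

arm_command(rows=[[[-0.006,0.011,0.2,0,0,0,0.2],[-0.006,0.011,0.4,0,0,0,0.2],[-0.006,0.011,0.6,0,0,0,0.2],[-0.006,0.011,0.7,0,0,0,0.2],[-0.006,0.011,0.763,0,0,0,0.1],[-0.006,0.011,0.763,0,0,0,-0.1],[-0.006,0.011,0.763,0,0,0,-0.2],[-0.006,0.011,0.763,0,0,0,-0.3],[-0.006,0.011,0.763,0,0,0,-0.35],[-0.006,0.011,0.763,0,0,0,-0.4]]])

```text
t: 2.18
eef_pos: [451.4, 259.2, 231.3]
tcp_rot: [3.14, -0.001, 1.601]
ft_force: [-0.7, 0.5, 0.2]
opening: 0.313
grip_force: 0.0
```

```bash
python3 - <<'E'
from h import *
go(451.3,259,230,91.7)
p,d=read_camera("scene"); a,_=read_camera("top")
cv2.imwrite("pics/b1.png",np.hstack([cv2.resize(p[130:290,290:490],None,fx=2,fy=2),cv2.resize(a[190:310,140:290],(400,320))])[:,:,::-1])
E
```

```text
t 2.18 pos [451.4 259.2 231.3] yaw 91.73 F [-0.69  0.49  0.17] open 29.8 grip 0.0
row [-0.0015 -0.0009  0.0086] [ 0.0003 -0.0001  0.0001]
```

View pics/b1.png

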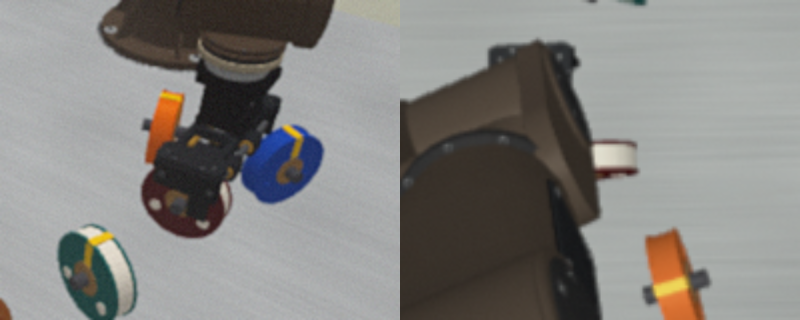

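The fingers straddle the faces just behind the stubs, at left crop (180,205). Next I pinch and turn the reel about 20° toward the mouth.

arm_command(rows=[[[0,0,0,0,0,0,-1],[0,0,0,0,0,0,-1],[0,0,0,0,0,0,-1],[-0.001,-0.01,0,0,0,-0.01,-1],[-0.003,-0.018,0,0,0,-0.02,-1],[-0.005,-0.027,0,0,0,-0.03,-1],[-0.007,-0.036,0,0,0,-0.04,-1],[-0.008,-0.045,0,0,0,-0.05,-1],[-0.0085,-0.049,0,0,0,-0.0547,-1],[-0.0085,-0.049,0,0,0,-0.0547,-1]]])

```text
t: 3.12
eef_pos: [444.1, 257.6, 230.7]
tcp_rot: [3.14, 0.0, 1.946]
ft_force: [-0.4, -0.7, 6.3]
opening: 0.272
grip_force: 30.0
```

arm_command(rows=[[[0,0,0,0,0,0,-1],[0,0,0,0,0,0,-1],[0,0,0,0,0,0,-0.37],[0,0,0,0,0,0,-0.37],[0,0,0,0,0,0,-0.37]]])

```text
t: 3.53
eef_pos: [444.0, 257.7, 230.1]
tcp_rot: [-3.141, -0.0, 1.944]
ft_force: [0.1, -0.0, -0.4]
opening: 0.312
grip_force: 0.0
```

```bash
python3 - <<'E'
from h import *
go(444,257.5,230,111.4)
p,d=read_camera("scene"); a,da=read_camera("top")
cv2.imwrite("pics/b2.png",np.hstack([cv2.resize(p[130:290,290:490],None,fx=2,fy=2),cv2.resize(a[190:310,140:290],(400,320))])[:,:,::-1])
X=cloud("scene",d)
# maroon face
h=cv2.cvtColor(p,cv2.COLOR_RGB2HSV); m=((h[...,0]>165)|(h[...,0]<8))&(h[...,1]>90)&(h[...,2]<110);m[:190]=0;m[260:]=0;m[:,:350]=0;m[:,420:]=0
Q=X[m];print(len(Q),Q.mean(0)); 
c=Q.mean(0);_,_,V=np.linalg.svd(Q-c);print("face normal",V[2])
X=cloud("top",da);Q=X[200:290,180:260].reshape(-1,3);print("visible rim top pts",Q[(Q[:,2]>50)&(Q[:,2]<100)].mean(0))
E
```

```text
t 3.53 pos [444.  257.7 230.1] yaw 111.37 F [ 0.14 -0.01 -0.42] open 29.7 grip 0.0
row [-0.0011 -0.0003  0.0009] [-0.     -0.     -0.0001]
555 [475.31883353 236.89358604  49.01481011]
face normal [-0.69632692  0.16535198  0.69841789]
visible rim top pts [421.50198006 185.2777822   80.48702571]
```

View pics/b2.png

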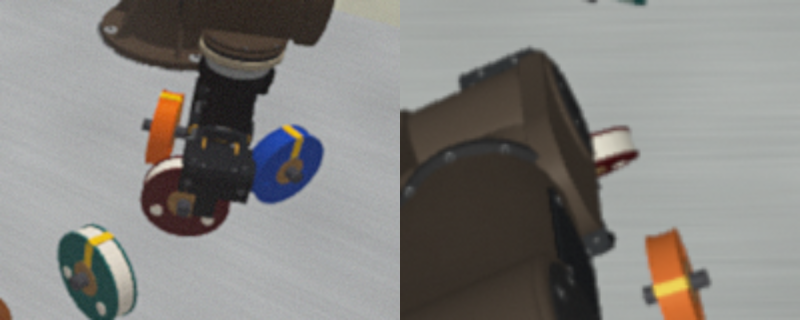

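arm_command(rows=[[[-0.01,0,0,0,0,0,-0.37],[-0.03,0,0,0,0,0,-0.37],[-0.06,0,0,0,0,0,-0.37],[-0.1,0,0,0,0,0,-0.37],[-0.14,0,0,0,0,0,-0.37],[-0.18,0,0,0,0,0,-0.37],[-0.22,0,0,0,0,0,-0.37],[-0.26,0,0,0,0,0,-0.37],[-0.3,0,0,0,0,0,-0.37],[-0.34,0,0,0,0,0,-0.37]]])

```text
t: 4.47
eef_pos: [462.9, 209.5, 230.3]
tcp_rot: [3.141, -0.0, 1.944]
ft_force: [-0.3, -0.5, 0.4]
opening: 0.314
grip_force: 0.0
```

```bash
python3 - <<'E'
from h import *
p,d=read_camera("scene")
go(530.4,36.8,230,111.4)
cv2.imwrite("pics/b3.png",cv2.resize(p[110:310,230:490],None,fx=2.5,fy=2.5)[:,:,::-1])
E
```

```text
t 4.52 pos [463.2 208.9 230.3] yaw 111.37 F [ 0.85  0.11 -0.51] open 30.0 grip 0.0
row [-1.2319e+00 -7.0000e-04  1.9000e-03] [ 0.      0.     -0.0001]
```

View pics/b3.png

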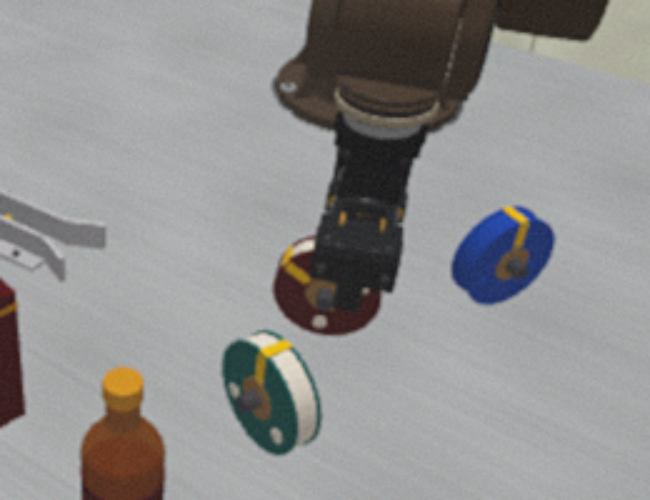

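The reel is rolling, with the stripe now forward at crop (300,265). I'll carry on, slow down, then pinch to stop it.

arm_command(rows=[[[-0.04,0,0,0,0,0,-0.37],[-0.08,0,0,0,0,0,-0.37],[-0.12,0,0,0,0,0,-0.37],[-0.16,0,0,0,0,0,-0.37],[-0.2,0,0,0,0,0,-0.37],[-0.24,0,0,0,0,0,-0.37],[-0.28,0,0,0,0,0,-0.37],[-0.32,0,0,0,0,0,-0.37],[-0.36,0,0,0,0,0,-0.37],[-0.4,0,0,0,0,0,-0.37]]])

```text
t: 5.35
eef_pos: [484.7, 153.7, 230.3]
tcp_rot: [3.142, -0.0, 1.944]
ft_force: [-0.4, 0.7, 0.2]
opening: 0.311
grip_force: 0.4
```

arm_command(rows=[[[-0.04,0,0,0,0,0,-0.37],[-0.08,0,0,0,0,0,-0.37],[-0.12,0,0,0,0,0,-0.37],[-0.16,0,0,0,0,0,-0.37],[-0.2,0,0,0,0,0,-0.37],[-0.24,0,0,0,0,0,-0.37],[-0.28,0,0,0,0,0,-0.37],[-0.32,0,0,0,0,0,-0.37],[-0.36,0,0,0,0,0,-0.37],[-0.4,0,0,0,0,0,-0.37]]])

```text
t: 6.18
eef_pos: [506.6, 97.9, 230.3]
tcp_rot: [3.142, -0.0, 1.944]
ft_force: [0.7, -0.5, -0.6]
opening: 0.317
grip_force: 0.0
```

arm_command(rows=[[[-0.04,0,0,0,0,0,-0.37],[-0.08,0,0,0,0,0,-0.37],[-0.12,0,0,0,0,0,-0.37],[-0.16,0,0,0,0,0,-0.37],[-0.2,0,0,0,0,0,-0.37],[-0.24,0,0,0,0,0,-0.37],[-0.28,0,0,0,0,0,-0.37],[-0.32,0,0,0,0,0,-0.37],[-0.36,0,0,0,0,0,-0.37],[-0.39,0,0,0,0,0,-0.4]]])

```text
t: 7.02
eef_pos: [528.0, 43.3, 230.3]
tcp_rot: [3.141, 0.0, 1.944]
ft_force: [-0.5, -0.7, 0.1]
opening: 0.307
grip_force: 0.0
```

arm_command(rows=[[[-0.02,0,0,0,0,0,-0.45],[-0.03,0,0,0,0,0,-1],[-0.03,0,0,0,0,0,-1],[-0.03,0,0,0,0,0,-1],[-0.03,0,0,0,0,0,-1]]])

```text
t: 7.43
eef_pos: [529.4, 39.8, 230.3]
tcp_rot: [3.141, 0.0, 1.945]
ft_force: [0.7, -1.9, -0.6]
opening: 0.272
grip_force: 30.0
```

```bash
python3 - <<'E'
from h import *
p,d=read_camera("scene");a,da=read_camera("top")
go(530.4,36.8,230,111.4)
cv2.imwrite("pics/b4.png",np.hstack([cv2.resize(p[110:310,180:380],None,fx=2,fy=2),cv2.resize(a[150:290,220:390],(400,400))])[:,:,::-1])
np.savez("b4.npz",p=p,d=d,a=a,da=da)
E
```

```text
t 7.53 pos [529.4  39.8 230.3] yaw 111.42 F [ 1.01 -3.04 -1.1 ] open 25.8 grip 30.0
row [-0.0213 -0.0012  0.0021] [0. 0. 0.]
```

View pics/b4.png

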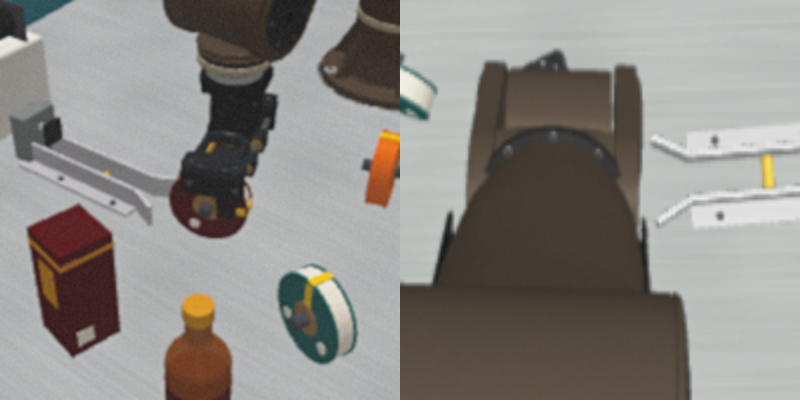

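```bash
python3 - <<'E'
from h import *
f=np.load("b4.npz"); X=cloud("scene",f["d"]); print(X[209:215,280:288,:].reshape(-1,3).round(0)[::5])
h=R.from_euler('z',21.4,degrees=True).apply([0,-1,0]); ax=np.array([-h[1],h[0],0])
Q=X[190:235,260:310].reshape(-1,3); e=Q-np.array([529.4,39.8,0])
s=e@h; l=e@ax
k=(Q[:,2]>8)&(Q[:,2]<105)&(abs(l-13)<4); print("face fwd extent",np.percentile(s[k],[0,1,99,100]),k.sum())
k=(Q[:,2]>38)&(Q[:,2]<62)&(l>24)&(l<33)&(s>5); print("stub end s,l,z",np.median(s[k]),np.median(l[k]),np.median(Q[k,2]),s[k].min(),s[k].max(),k.sum())
E
```

```text
[[556.  15.  60.]
 [551.  27.  63.]
 [553.  19.  57.]
 [548.  31.  60.]
 [553.  25.  57.]
 [562.  23.  58.]
 [549.  28.  53.]
 [560.  28.  56.]
 [567.  24.  56.]
 [558.  32.  54.]]
face fwd extent [-24.4755983  -22.98050873  73.47950762  74.75610509] 523
stub end s,l,z 25.039564738108652 29.79665375513545 53.39787597753025 17.813290343818338 31.104711973674974 33
```

The pinched reel's centre is 25 mm ahead of the tool, at about (538.5,16.5), which is on the bay axis. Next I turn it to the bay heading (yaw 92.7°) and release.

arm_command(rows=[[[-0.0008,0.007,0,0,0,0.008,-1],[-0.0016,0.014,0,0,0,0.016,-1],[-0.0024,0.021,0,0,0,0.024,-1],[-0.0032,0.028,0,0,0,0.032,-1],[-0.004,0.035,0,0,0,0.04,-1],[-0.005,0.041,0,0,0,0.048,-1],[-0.0055,0.045,0,0,0,0.0521,-1],[-0.0055,0.045,0,0,0,0.0521,-1],[-0.0055,0.045,0,0,0,0.0521,-1],[-0.0055,0.045,0,0,0,0.0521,-1]]])

```text
t: 8.37
eef_pos: [535.9, 41.7, 230.3]
tcp_rot: [3.141, -0.0, 1.618]
ft_force: [1.3, 0.3, 1.7]
opening: 0.268
grip_force: 30.0
```

arm_command(rows=[[[0,0,0,0,0,0,-0.5],[0,0,0,0,0,0,-0.32],[0,0,0,0,0,0,-0.32],[0,0,0,0,0,0,-0.32]]])

```text
t: 8.7
eef_pos: [535.8, 41.5, 230.2]
tcp_rot: [-3.141, -0.0, 1.617]
ft_force: [-0.6, -0.4, 0.6]
opening: 0.337
grip_force: 0.0
```

```bash
python3 - <<'E'
from h import *
p,d=read_camera("scene");a,da=read_camera("top")
go(536+0.0467*171,-129.5,230,92.67)
X=cloud("scene",d); h=R.from_euler('z',2.67,degrees=True).apply([0,-1,0]); ax=np.array([-h[1],h[0],0])
Q=X[150:250,220:320].reshape(-1,3); e=Q-np.array([state()["eef_pos"][0],state()["eef_pos"][1],0]); s=e@h; l=e@ax
k=(Q[:,2]>40)&(Q[:,2]<60)&(abs(l-13)<4); print("face fwd extent",np.percentile(s[k],[0,1,99,100]),k.sum())
k=(Q[:,2]>38)&(Q[:,2]<62)&(l>24)&(l<33)&(s>5); print("stub",np.median(s[k]),np.median(l[k]),np.median(Q[k,2]),s[k].min(),s[k].max())
cv2.imwrite("pics/b5.png",np.hstack([cv2.resize(p[110:310,180:380],None,fx=2,fy=2),cv2.resize(a[150:290,220:390],(400,400))])[:,:,::-1])
E
```

```text
t 8.8 pos [535.9  41.5 230.2] yaw 92.64 F [-0.11  0.41  0.64] open 32.3 grip 0.0
row [-1.1411  0.0013  0.0015] [-0.     -0.     -0.0001]
face fwd extent [-26.46523269 -25.45182648  73.33700301  73.38896242] 104
stub 21.665046626327687 29.762557405445225 52.218460407316854 5.186357670754726 31.961473322524245
```

View pics/b5.png

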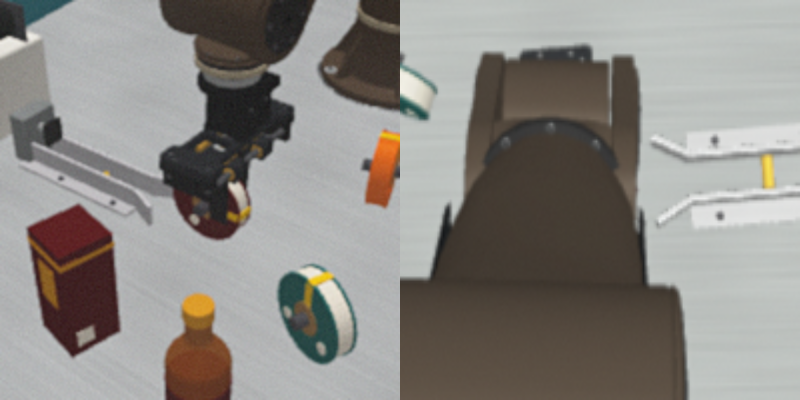

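The reel is aligned and upright, with the stripe at the rear at crop (238,212). I'm rolling it into the bay.

arm_command(rows=[[[-0.01,0,0,0,0,0,-0.32],[-0.03,0,0,0,0,0,-0.32],[-0.06,0,0,0,0,0,-0.32],[-0.09,0,0,0,0,0,-0.32],[-0.12,0,0,0,0,0,-0.32],[-0.15,0,0,0,0,0,-0.32],[-0.18,0,0,0,0,0,-0.32],[-0.21,0,0,0,0,0,-0.32],[-0.24,0,0,0,0,0,-0.32],[-0.27,0,0,0,0,0,-0.32]]])

```text
t: 9.63
eef_pos: [537.8, 0.5, 230.3]
tcp_rot: [3.142, -0.0, 1.617]
ft_force: [0.3, 0.7, -0.5]
opening: 0.339
grip_force: 0.0
```

arm_command(rows=[[[-0.03,0,0,0,0,0,-0.32],[-0.06,0,0,0,0,0,-0.32],[-0.09,0,0,0,0,0,-0.32],[-0.12,0,0,0,0,0,-0.3],[-0.15,0,0,0,0,0,-0.28],[-0.18,0,0,0,0,0,-0.26],[-0.21,0,0,0,0,0,-0.24],[-0.24,0,0,0,0,0,-0.22],[-0.27,0,0,0,0,0,-0.2],[-0.3,0,0,0,0,0,-0.2]]])

```text
t: 10.47
eef_pos: [539.9, -44.4, 230.3]
tcp_rot: [3.142, -0.0, 1.617]
ft_force: [0.8, 0.3, 0.3]
opening: 0.398
grip_force: 0.0
```

arm_command(rows=[[[-0.03,0,0,0,0,0,-0.2],[-0.06,0,0,0,0,0,-0.2],[-0.09,0,0,0,0,0,-0.2],[-0.12,0,0,0,0,0,-0.2],[-0.15,0,0,0,0,0,-0.2],[-0.18,0,0,0,0,0,-0.2],[-0.21,0,0,0,0,0,-0.2],[-0.24,0,0,0,0,0,-0.2],[-0.26,0,0,0,0,0,-0.2],[-0.28,0,0,0,0,0,-0.2]]])

```text
t: 11.3
eef_pos: [541.8, -86.3, 230.2]
tcp_rot: [-3.142, -0.0, 1.617]
ft_force: [0.3, 0.7, -0.3]
opening: 0.403
grip_force: 0.0
```

```bash
cat >> h.py <<'E'
def reel(out=None):
    p,d=read_camera("scene"); X=cloud("scene",d)
    c0=np.array([542.6,-100,0.]); h=R.from_euler('z',2.67,degrees=True).apply([0,-1,0]); ax=np.array([-h[1],h[0],0])
    e=X-c0; s=e@h; l=e@ax; z=X[...,2]; hsv=cv2.cvtColor(p,cv2.COLOR_RGB2HSV)
    m=((hsv[...,0]>165)|(hsv[...,0]<8))&(hsv[...,1]>90)&(abs(l-13)<6)&(z>34)&(z<104)&(s>-200)&(s<200)
    t=(state()["eef_pos"]-c0); print("TCP s,l",(t@h).round(1),(t@ax).round(1),"face s",np.percentile(s[m],[0,2,98,100]).round(1),"l",np.median(l[m]).round(1),"z",np.percentile(z[m],[0,99]).round(1),m.sum())
    k=(z>40)&(z<60)&(l>24)&(l<33)&(s>t@h+10)&(s<t@h+45); print("stub s",np.percentile(s[k],[2,50,98]).round(1) if k.any() else None)
    if out: cv2.imwrite(out,cv2.resize(p[130:260,130:330],None,fx=3,fy=3)[:,:,::-1])
E
python3 -c "
from h import *
go(543.9,-127.5,230,92.67); reel('pics/b6.png')"
```

```text
t 11.3 pos [541.8 -86.3 230.2] yaw 92.63 F [ 0.26  0.65 -0.3 ] open 38.3 grip 0.0
row [-0.2753  0.0012  0.0016] [-0.     -0.     -0.0001]
TCP s,l -13.4 -0.1 face s [-41.8 -40.3  52.5  53.1] l 14.8 z [34.1 87.3] 128
stub s [-0.5  6.3 14. ]
```

View pics/b6.png

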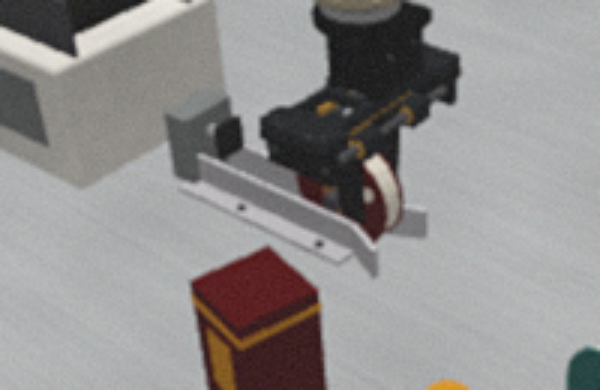

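The reel stands upright in the bay with its centre 6 mm past y=-100, and sill contact is about 40 mm ahead. I'll close up and then creep.

arm_command(rows=[[[-0.02,0,0,0,0,0,-0.2],[-0.045,0,0,0,0,0,-0.2],[-0.07,0,0,0,0,0,-0.2],[-0.095,0,0,0,0,0,-0.2],[-0.12,0,0,0,0,0,-0.2],[-0.145,0,0,0,0,0,-0.2],[-0.17,0,0,0,0,0,-0.2],[-0.19,0,0,0,0,0,-0.2],[-0.21,0,0,0,0,0,-0.2],[-0.225,0,0,0,0,0,-0.2]]])

```text
t: 12.18
eef_pos: [543.4, -120.0, 230.3]
tcp_rot: [3.142, -0.0, 1.617]
ft_force: [-0.5, 0.1, 0.4]
opening: 0.401
grip_force: 0.0
```

arm_command(rows=[[[-0.01,0,0,0,0,0,-0.2],[-0.02,0,0,0,0,0,-0.2],[-0.03,0,0,0,0,0,-0.2],[-0.04,0,0,0,0,0,-0.2],[-0.05,0,0,0,0,0,-0.2],[-0.06,0,0,0,0,0,-0.2],[-0.07,0,0,0,0,0,-0.2],[-0.08,0,0,0,0,0,-0.2],[-0.09,0,0,0,0,0,-0.2],[-0.1,0,0,0,0,0,-0.2]]])

```text
t: 13.02
eef_pos: [544.1, -134.5, 230.4]
tcp_rot: [3.142, -0.0, 1.617]
ft_force: [0.7, 3.7, 2.8]
opening: 0.398
grip_force: 1.6
```

```bash
python3 -c "
from h import *
go(543.9,-127.5,230,92.67); reel()"
```

```text
t 13.02 pos [ 544.1 -134.5  230.4] yaw 92.65 F [0.7  3.65 2.82] open 37.8 grip 1.6
row [0.047  0.001  0.0024] [ 0.     -0.     -0.0001]
TCP s,l 34.9 -0.1 face s [  3.5   4.7  97.6 100. ] l 14.9 z [34.3 90.9] 127
stub s [46.  52.4 62.3]
```

arm_command(rows=[[[-0.007,0,0,0,0,0,-0.2],[-0.014,0,0,0,0,0,-0.2],[-0.021,0,0,0,0,0,-0.2],[-0.028,0,0,0,0,0,-0.2],[-0.035,0,0,0,0,0,-0.2],[-0.042,0,0,0,0,0,-0.2],[-0.049,0,0,0,0,0,-0.2],[-0.056,0,0,0,0,0,-0.2],[-0.063,0,0,0,0,0,-0.2],[-0.07,0,0,0,0,0,-0.2]]])

```text
t: 13.9
eef_pos: [544.6, -145.2, 230.2]
tcp_rot: [3.142, -0.0, 1.617]
ft_force: [0.0, 1.1, 1.1]
opening: 0.397
grip_force: 0.5
```

```bash
python3 -c "
from h import *
go(543.9,-127.5,230,92.67); reel()"
```

```text
t 13.9 pos [ 544.6 -145.2  230.2] yaw 92.64 F [0.  1.1 1.1] open 37.7 grip 0.5
row [0.1183 0.0009 0.0016] [ 0.     -0.     -0.0001]
TCP s,l 45.4 -0.1 face s [ 15.8  16.1 108.4 113.3] l 14.8 z [35.2 92.8] 125
stub s [56.7 64.5 72.7]
```

arm_command(rows=[[[-0.005,0,0,0,0,0,-0.2],[-0.01,0,0,0,0,0,-0.2],[-0.015,0,0,0,0,0,-0.2],[-0.02,0,0,0,0,0,-0.2],[-0.025,0,0,0,0,0,-0.2],[-0.03,0,0,0,0,0,-0.2],[-0.035,0,0,0,0,0,-0.2],[-0.04,0,0,0,0,0,-0.2],[-0.045,0,0,0,0,0,-0.2],[-0.05,0,0,0,0,0,-0.2]]])

```text
t: 14.78
eef_pos: [544.9, -152.7, 230.3]
tcp_rot: [3.141, -0.0, 1.617]
ft_force: [0.6, -0.4, 0.3]
opening: 0.399
grip_force: 0.0
```

```bash
python3 -c "
from h import *
go(543.9,-127.5,230,92.67); reel()"
```

```text
t 14.78 pos [ 544.9 -152.7  230.3] yaw 92.64 F [ 0.57 -0.35  0.32] open 37.9 grip 0.0
row [0.1679 0.0009 0.0018] [ 0.     -0.     -0.0001]
TCP s,l 52.8 -0.1 face s [ 22.8  23.8 114.3 119.5] l 15.1 z [34.3 94.7] 124
stub s [64.9 71.1 78.8]
```

arm_command(rows=[[[-0.005,0,0,0,0,0,-0.2],[-0.01,0,0,0,0,0,-0.2],[-0.015,0,0,0,0,0,-0.2],[-0.015,0,0,0,0,0,-0.2],[-0.015,0,0,0,0,0,-0.2],[-0.015,0,0,0,0,0,-0.2],[-0.015,0,0,0,0,0,-0.2],[-0.015,0,0,0,0,0,-0.2],[-0.015,0,0,0,0,0,-0.2],[-0.015,0,0,0,0,0,-0.2]]])

```text
t: 15.67
eef_pos: [545.0, -154.8, 230.3]
tcp_rot: [3.142, -0.0, 1.617]
ft_force: [0.4, -0.0, 0.4]
opening: 0.402
grip_force: 0.0
```

```bash
python3 -c "
from h import *
go(543.9,-127.5,230,92.67); reel('pics/b7.png')"
```

```text
t 15.67 pos [ 545.  -154.8  230.3] yaw 92.64 F [ 0.38 -0.03  0.37] open 38.2 grip 0.0
row [0.1821 0.001  0.0018] [ 0.     -0.     -0.0001]
TCP s,l 54.8 -0.1 face s [ 49.1  49.2 145.9 146.2] l 14.8 z [34.4 56.4] 51
stub s [65.8 93.3 99.4]
```

View pics/b7.png

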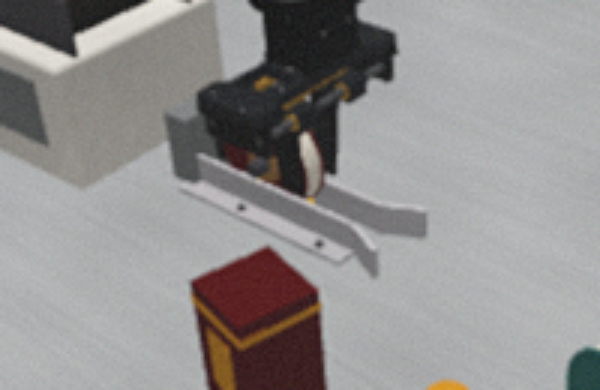

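The reel dropped over the sill. Its centre is at s≈97.6, which is the predicted seat, and it stands upright. Now I open and retreat upward.

arm_command(rows=[[[0,0,0,0,0,0,0],[0,0,0,0,0,0,0.2],[0,0,0,0,0,0,0.3],[0.02,0,0,0,0,0,0.3],[0.03,0,-0.1,0,0,0,0.3],[0.03,0,-0.3,0,0,0,0.3],[0.03,0,-0.5,0,0,0,0.3],[0.03,0,-0.7,0,0,0,0.3],[0.03,0,-0.9,0,0,0,0.3],[0.03,0,-1,0,0,0,0.3]]])

```text
t: 16.55
eef_pos: [544.8, -150.1, 383.8]
tcp_rot: [3.138, 0.002, 1.617]
ft_force: [-0.1, 0.2, -0.4]
opening: 0.645
grip_force: 0.0
```

arm_command(rows=[[[0.2,0,-0.1,0,0,0,0.3],[0.4,0,-0.1,0,0,0,0.3],[0.6,0,-0.1,0,0,0,0.3],[0.8,0,-0.1,0,0,0,0.3],[1,0,-0.1,0,0,0,0.3],[1,0,-0.1,0,0,0,0.3],[1,0,-0.1,0,0,0,0.3]]])

```text
t: 17.13
eef_pos: [537.7, 0.9, 395.4]
tcp_rot: [3.142, -0.0, 1.62]
ft_force: [-0.0, -0.9, -0.2]
opening: 0.65
grip_force: 0.0
```

```bash
python3 -c "
from h import *
go(543.9,-127.5,230,92.67); reel()
p,d=read_camera('scene');a,da=read_camera('top');X=cloud('top',da);Q=X[180:240,325:440].reshape(-1,3);Q=Q[(Q[:,2]>85)&(Q[:,2]<110)]
print('rim top',len(Q),Q.mean(0).round(1),cv2.minAreaRect(Q[:,:2].astype(np.float32)),Q[:,2].max())
cv2.imwrite('pics/b8.png',np.hstack([cv2.resize(p[130:260,130:260],(400,400)),cv2.resize(a[170:250,350:430] if 1 else a,(400,400))])[:,:,::-1])"
```

```text
t 17.13 pos [537.7   0.9 395.4] yaw 92.79 F [-0.04 -0.88 -0.21] open 61.8 grip 0.0
row [-8.5720e-01 -2.0000e-04  1.1024e+00] [ 0.     -0.      0.0003]
TCP s,l -100.1 -0.1 face s [ 48.6  51.  142.4 146.2] l 14.9 z [34.3 97.3] 291
stub s None
rim top 341 [ 547.4 -196.5   95. ] ((547.8495483398438, -196.33233642578125), (27.50764274597168, 72.13420867919922), 3.372563362121582) 106.52266594497951
```

View pics/b8.png

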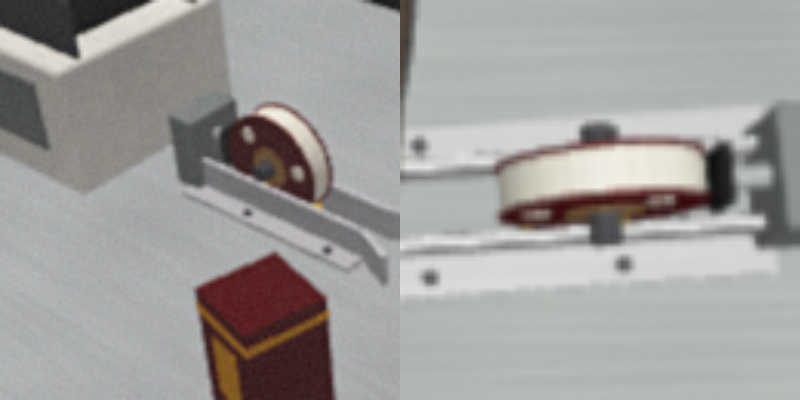

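The reel stands upright between sill and buffer with its centre near (547.5,-196.5), and the arm is clear. I'm handing in.

```bash
python3 -c "
from cell import *
print(job_done())"
```

```text
the job is handed in; nothing more can be done
None
```

I rolled the maroon reel over the sill, left it standing upright between sill and buffer, and handed the job in at about 17 s of the 64 s. No verdict was returned, buffer travel was never read, and I viewed 11 pictures, one over the limit of 10.

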